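Index the sample carousel to the next tube

TASK

Bring the next tube in front of the barcode reader: with your fingertips press the carousel's indexing plunger (the round spring button on the arm at its rim) down and, keeping it pressed, turn the carousel anticlockwise, seen from above, to the very next hole, then let go so that the plunger springs fully up and locks the carousel there. Nothing needs gripping: leave the tubes seated in their wells and do not disturb anything else on the bench.

Things in the scene. Friction and masses are not known exactly. Their poses are not given: they have to be found in the camera images.
- index_base: fixed base of a bench-top sample carousel: white drum under a steel index ring, 280 mm across, top 40 mm above the bench, with eight 13 mm holes 45 degrees apart at 125 mm from the axis. Origin on the bench on the carousel's vertical axis, z up; +x points to the barcode reader bolted to the base, a white box to 129 mm high, 187 to 249 mm from the axis. Stands turned differently each time
- next_hole (a point): centre of the next index hole anticlockwise from the plunger's first one, at the ring's top face (40 mm high); fixed to the base, 125 mm from the axis
- hub (a point): centre of the carousel's guide plate, top face, 91 mm high, on the axis (a black hub cap stands on it to 110 mm). The carousel has a grey floor disc and this perforated aluminium plate, 188 mm across, with eight tube wells. One flat aluminium index arm, 36 mm wide, reaches from it to 179 mm from the axis, 43 to 51 mm high, and carries the plunger
- carousel (a joint): angle of the carousel in rad: 0 at the start, pin home in a hole, growing anticlockwise seen from above; next hole anticlockwise at 0.785 (45 degrees). At 0 the index arm points along the base's -x axis. It turns with light friction (0.12 N m, about 1 N at the button), but only while the plunger is pressed in
- plunger (a joint): travel of the plunger in m: 0 up, pin home; 0.011 fully down on its stop. Spring-loaded upwards, 6 N to start it, 11 N fully down. A foot under the ring has a 12 mm round-nosed pin that points up into the hole; it is clear of the ring from 0.009 down. Let go within 0.03 rad of a hole it centres itself and springs home; let go between holes it stays down, rubbing under the ring
- plunger_top (a point): centre of the top of the plunger's flat pale grey thumb button, 32 mm across, 9 mm thick, on a spring over a steel boss on the index arm, 155 mm from the carousel axis; 88 mm above the bench when up, 77 mm when fully down. It moves straight down, and goes round with the carousel. A fingertip that presses it can drag it round by friction, the button slipping round under it
- tube0_mid (a point): capped sample tube 13 mm across with a 16 mm cap, 82 mm high, standing loose in a well of the carousel 75 mm from the axis, at the start in front of the reader; this point is half-way up it (94 mm above the bench), z along the tube. It rides round with the carousel and stays seated in its well
- tube1_mid (a point): capped sample tube 13 mm across with a 16 mm cap, 82 mm high, standing loose in a well of the carousel 75 mm from the axis, at the start in the next well clockwise, the next to be read; this point is half-way up it (94 mm above the bench), z along the tube. It rides round with the carousel and stays seated in its well
- tube2_mid (a point): capped sample tube 13 mm across with a 16 mm cap, 82 mm high, standing loose in a well of the carousel 75 mm from the axis, at the start two wells clockwise of the reader; this point is half-way up it (94 mm above the bench), z along the tube. It rides round with the carousel and stays seated in its well
- tube3_mid (a point): capped sample tube 13 mm across with a 16 mm cap, 82 mm high, standing loose in a well of the carousel 75 mm from the axis, at the start one well anticlockwise of the reader; this point is half-way up it (94 mm above the bench), z along the tube. It rides round with the carousel and stays seated in its well
- tube4_mid (a point): capped sample tube 13 mm across with a 16 mm cap, 82 mm high, standing loose in a well of the carousel 75 mm from the axis, at the start two wells anticlockwise of the reader; this point is half-way up it (94 mm above the bench), z along the tube. It rides round with the carousel and stays seated in its well
- tube_rack: orange tube rack, 105 x 205 x 60 mm, with capped tubes in it to 91 mm high, on the bench to the right; origin under its centre. Leave alone
- tape_roll: roll of cream tape lying flat, 100 mm across, 48 mm high, on the bench beside the carousel; origin under its centre. Leave alone
- marker: marker pen lying on the bench, 135 mm long, 16 mm thick; origin under its middle. Leave alone
- scissors: scissors lying on the bench, about 155 mm long, 10 mm high; origin near the pivot. Leave alone
- spray_bottle: white spray bottle, 74 mm across, 201 mm high; origin under its centre. Leave alone
- specimen_pot: small capped pot, 54 mm across, 65 mm high; origin under its centre. Leave alone

How it is judged (in metres and radians):
On the way, in this order (a step that is already met when the one before it is completed fails the run):
1. the plunger is pressed down with the carousel still at (or only just off) its first hole (value of joint plunger above 0.007 m and value of joint carousel between -0.15 and 0.2 rad), for 0.1 s.
2. the carousel is turned anticlockwise off the hole, about half-way or more to the next (value of joint carousel above 0.35 rad), for 0.1 s.
At the end, for the whole second after the job is handed in: the carousel stands at the next hole anticlockwise (0.785 rad, within 0.02) and is still, the plunger is up (within 2 mm of the top of its travel), all five tubes stand seated in their wells, and the other things on the bench are within 30 mm of where they were (value of joint carousel between 0.765 and 0.805 rad and value of joint plunger below 0.002 m and velocity of joint carousel between -0.05 and 0.05 rad/s and height (world z) of tube0_mid between 0.088 and 0.1 m and angle between each of tube0_mid, tube1_mid, tube2_mid, tube3_mid, tube4_mid's own z axis and vertical below 0.15 rad and height (world z) of tube1_mid between 0.088 and 0.1 m and height (world z) of tube2_mid between 0.088 and 0.1 m and height (world z) of tube3_mid between 0.088 and 0.1 m and height (world z) of tube4_mid between 0.088 and 0.1 m and distance of each of tube_rack, tape_roll, marker, scissors, spray_bottle, specimen_pot from where it was at the start of the episode below 0.03 m); the robot touches nothing.
It fails at once if a tube is lifted or knocked out of its well (raised by 12 mm or tipped by 0.35 rad) (height (world z) of any of tube0_mid, tube1_mid, tube2_mid, tube3_mid, tube4_mid above 0.106 m or angle between any of tube0_mid, tube1_mid, tube2_mid, tube3_mid, tube4_mid's own z axis and vertical above 0.35 rad).
It fails at once if another thing on the bench is moved by more than 30 mm or lifted (distance of any of tube_rack, tape_roll, marker, scissors, spray_bottle, specimen_pot from where it was at the start of the episode above 0.03 m).
It fails at once if the carousel is turned clockwise (by more than 0.15 rad) or more than 0.25 rad past the next hole (value of joint carousel below -0.15 rad or value of joint carousel above 1.035 rad).
It also fails if it takes over 35 s, if anything falls off the work surface, if the arm or the gripper's body presses on something with over 40 N, if the wrist force passes 120 N, or if a joint passes its speed limit or range.

ROBOT

A 7-joint arm with a two-finger parallel gripper is mounted at the origin on the work surface. World frame = base frame: x ahead of the robot, y to its left, z up, the work surface at z = 0. Lengths are in mm, angles in rad, forces in N, time in s.
With the tool pointing down it reaches from about 425 to 875 mm from the base axis. Payload 8.4 kg.
Tool frame: the origin (TCP) lies between the finger pads; the fingertips stand 22 mm ahead of it and the grasp point (between the pads) lies 3 mm ahead of it; z points along the fingers, x is the direction in which the jaws open and shut, and the axes are right-handed (so a half turn about z gives the same grasp; the last joint's range is limited). The gripper opens to 85 mm and grips with 20 to 120 N. Pads are 22 mm wide; open, the fingers measure 114 mm over their backs; the gripper's body (76 mm by 85 mm) begins 54 mm behind the grasp point. The pads swing forward as they close: fully open they stand 13 mm farther back than shut.
Start: joints at [1.176, 0.333, 0.04, 1.465, -0.013, 1.343, -0.059], TCP at [189.456, -621.749, 253.308] pointing down, gripper open.
Joint ranges: [-2.58, 2.58], [-0.38, 2.09], [-1.3, 1.39], [0.25, 2.4], [-1.5, 4.64], [0.08, 2.09], [-2.65, 2.65]. Speed limits (rad/s): [2.22, 2.22, 2.79, 2.79, 3.14, 3.14, 3.14].

INTERFACE

Orientations are given as a rotation vector (axis times angle).
In Python, from rig import manip, eyes gives the robot as it stands.
- The arm moves only by the shell command python3 -m crank 'ROWS'. ROWS is JSON, a list of rows, each an object with "claw": the opening, from 0 (shut) to 1 (fully open); "offset": the shift along the tool's x, y, z in units of 40 mm (1.0 is 40 mm), a list of three; "angular": the turn, a rotation vector about the tool's x, y, z in units of 5 degrees (1.0 is 5 degrees), a list of three. A call has 1 to 20 rows; each row shifts and turns the pose as measured when the row begins, along the tool's axes as they then stand; what a row does not reach is not made up. A row lasts 1/12 s, in which the tool goes at most 41.7 mm and 7.16 degrees, less where a joint would pass 70% of its speed; a pose out of reach is approached as far as the arm can. A call is refused whole if a number of a shift passes 1 or a number of a turn 1, either way. A call with a gripper value outside its range is refused whole. The fingers move at their own pace and stop on an object; the grip force is fixed at half the most. Time passes only in rows, so rows that do not move let the fingers close. It gives the time, the measured TCP pose, the force and the opening at its end, in the units of the state.
- manip.sense(): the state, without advancing time (a new reading comes with each control period).
- eyes.grab_frame(name): name is "side" or "top"; returns the picture (480x640x3 uint8, red, green, blue); there is no depth.
- eyes.get_calibration(name): a dict with "fx", "fy", "cx", "cy" (pixels), "camera_from_world" (4x4, takes a point from world to camera coordinates). Camera axes: x right, y down, z forward; pixel columns grow to the right and rows downward; lengths in mm; the calibration is good to about 2 mm. A picture is of the moment at which its call begins. get_calibration takes no time and is no camera call.
- manip.close_job(): hands the job in, once; it reports no verdict.
The state is a dict: "time_s": time; "joint_positions": joint angles; "qvel": joint speeds; "tau": joint torques, N m; "ee_pos": TCP position; "orientation": TCP orientation; "wrist_force": force on the tool from outside, world axes, zero at the start; "moment": the same for the moment, N m; "grip_width": finger opening in mm.
Only numpy, scipy, OpenCV 4.12 (cv2) and the standard library are available. Lean on these libraries where they do the work, as an engineer would, in place of code of your own. Each camera call takes 0.05 s, during which the arm holds its last target. There are 200 camera calls.

## Working session

There is one attempt and no reset: what is moved stays moved. The work goes in short steps, Python scripts to look and compute and a shell command to move; the robot and the scene stay as the last step left them, time stands still between calls to the robot, and variables do not carry over. Pictures are saved under pics/ and viewed, on a budget of 10 in all, crops included, one or two more only if the job needs it, and the job is handed in when it is done.

```bash
mkdir -p pics; python3 - <<'E'
from rig import manip, eyes
import cv2
for n in("top","side"):
    cv2.imwrite(f"pics/{n}0.png",eyes.grab_frame(n)[:,:,::-1]); print(eyes.get_calibration(n))
print(manip.sense())
E
```

```text
{'fx': 492.71991918390734, 'fy': 492.71991918390734, 'cx': 319.2863128938967, 'cy': 241.94604439644937, 'camera_from_world': array([[-5.52810886e-03, -9.99935557e-01, -9.91572890e-03,
         2.02453032e+01],
       [-9.95224998e-01,  6.46785020e-03, -9.73928678e-02,
         5.28451296e+02],
       [ 9.74507249e-02,  9.32998290e-03, -9.95196618e-01,
         1.28701396e+03],
       [ 0.00000000e+00,  0.00000000e+00,  0.00000000e+00,
         1.00000000e+00]])}
{'fx': 465.29722427190774, 'fy': 465.29722427190774, 'cx': 322.17304789065383, 'cy': 242.56301064456, 'camera_from_world': array([[-8.17204448e-01, -5.76171828e-01, -1.42448225e-02,
         4.23214348e+02],
       [-2.80301557e-01,  4.18914333e-01, -8.63679234e-01,
         2.32758607e+02],
       [ 5.03595003e-01, -7.01809666e-01, -5.03840517e-01,
         9.40074339e+02],
       [ 0.00000000e+00,  0.00000000e+00,  0.00000000e+00,
         1.00000000e+00]])}
{'time_s': 0.1, 'joint_positions': array([ 1.17578905,  0.33386492,  0.03990609,  1.4661741 , -0.01341558,
        1.34329655, -0.0584975 ]), 'qvel': array([ 0.00085619, -0.00210883,  0.00126984, -0.0018621 , -0.00107293,
       -0.00050175,  0.00099901]), 'tau': array([ 5.10184400e-03, -6.60018897e+01,  1.37094352e+00, -4.06476331e+01,
        1.71571795e-02,  8.87822185e-03,  5.88106946e-05]), 'ee_pos': array([ 189.33762713, -621.42057821,  252.49895403]), 'orientation': array([-2.52386251e+00,  1.86940849e+00,  1.94811523e-03]), 'wrist_force': array([ 0.44915326, -0.07783739,  0.03551695]), 'moment': array([0.01084778, 0.02639388, 0.04212918]), 'grip_width': 85.14315104884555}
```

View pics/top0.png

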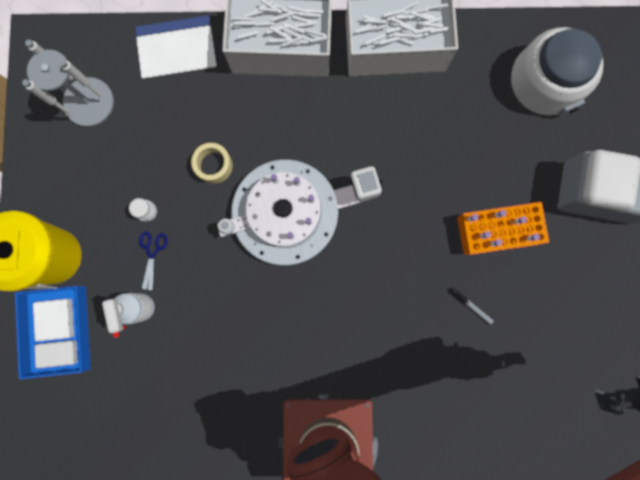

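View pics/side0.png

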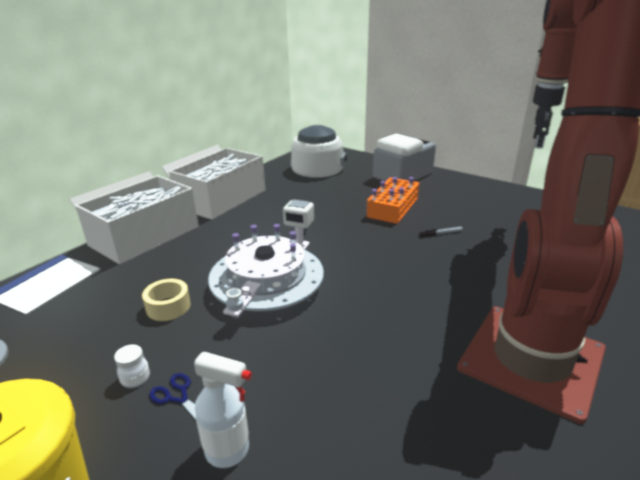

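The top view shows the carousel hub at about (283,208), the plunger button at about (227,227) on the left and the reader at (367,183). In the side view the button is at about (234,294). I'll zoom in on both before computing positions.

```bash
python3 - <<'E'
import cv2,numpy as np
a=cv2.imread("pics/top0.png")[150:270,205:345]; b=cv2.imread("pics/side0.png")[220:330,200:335]
a=cv2.resize(a,None,fx=4,fy=4,interpolation=cv2.INTER_CUBIC)
cv2.imwrite("pics/z.png",a)
E
cat > h.py <<'E'
import numpy as np, cv2
from rig import manip, eyes
from scipy.spatial.transform import Rotation as R
def back(n,u,v,z):
    c=eyes.get_calibration(n);T=c["camera_from_world"]
    d=T[:3,:3].T@np.array([(u-c["cx"])/c["fx"],(v-c["cy"])/c["fy"],1]); o=-T[:3,:3].T@T[:3,3]
    return o+d*(z-o[2])/d[2]
def proj(n,p):
    c=eyes.get_calibration(n);T=c["camera_from_world"]; q=T[:3,:3]@p+T[:3,3]
    return c["fx"]*q[0]/q[2]+c["cx"], c["fy"]*q[1]/q[2]+c["cy"]
E
```

```text
(no output)
```

View pics/z.png

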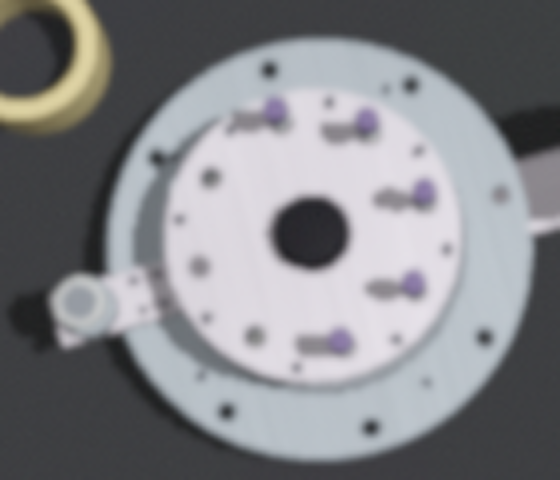

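The zoomed crop shows the button at (81,302), the hub cap at (310,232), and the ring holes at (269,69), (411,85), (157,158), (485,338), (371,428), (227,412) and (501,194).

```bash
python3 - <<'E'
from h import *
f=lambda x,y,z:back("top",205+(x+.5)/4-.5,150+(y+.5)/4-.5,z)
H=np.array([f(x,y,40)for x,y in[(269,69),(411,85),(157,158),(485,338),(371,428),(227,412),(501,194)]])
A=np.c_[2*H[:,:2],np.ones(7)];s=np.linalg.lstsq(A,(H[:,:2]**2).sum(1),rcond=None)[0]
c=s[:2];print("centre",c,"r",np.hypot(*(H[:,:2]-c).T), np.degrees(np.arctan2(*(H[:,:2]-c).T[::-1]))%45)
print("hub",f(310,232,110)); b=f(81,302,88);print("button",b, np.hypot(*(b[:2]-c)),np.degrees(np.arctan2(*(b[:2]-c)[::-1])))
s=manip.sense();Rm=R.from_rotvec(s["orientation"]).as_matrix();print(Rm)
E
```

```text
centre [609.23893053 108.40779081] r [125.59588637 124.85121254 124.78075346 125.09868569 125.07199839
 125.28027884 125.20581325] [15.89560629 15.92425532 15.81654041 15.59192207 15.60445354 15.76332638
 16.14228924]
hub [607.56355773 109.15635869 110.        ]
button [567.16860892 257.13131767  88.        ] 154.55937176690014 105.79493685570498
[[ 2.91466338e-01 -9.56580944e-01 -5.20253907e-04]
 [-9.56579951e-01 -2.91466787e-01  1.38181624e-03]
 [-1.47345582e-03  9.49115365e-05 -9.99998910e-01]]
```

```bash
python3 -m crank '[{"claw":0,"offset":[-0.41,-0.66,0],"angular":[0,0,0]},{"claw":0,"offset":[-0.41,-0.66,0],"angular":[0,0,0]},{"claw":0,"offset":[-0.41,-0.66,0],"angular":[0,0,0]},{"claw":0,"offset":[-0.41,-0.66,0],"angular":[0,0,0]},{"claw":0,"offset":[-0.41,-0.66,0],"angular":[0,0,0]},{"claw":0,"offset":[-0.41,-0.66,0],"angular":[0,0,0]},{"claw":0,"offset":[-0.41,-0.66,0],"angular":[0,0,0]},{"claw":0,"offset":[-0.41,-0.66,0],"angular":[0,0,0]},{"claw":0,"offset":[-0.41,-0.66,0],"angular":[0,0,0]},{"claw":0,"offset":[-0.41,-0.66,0],"angular":[0,0,0]},{"claw":0,"offset":[-0.41,-0.66,0],"angular":[0,0,0]},{"claw":0,"offset":[-0.41,-0.66,0],"angular":[0,0,0]},{"claw":0,"offset":[-0.41,-0.66,0],"angular":[0,0,0]},{"claw":0,"offset":[-0.41,-0.66,0],"angular":[0,0,0]},{"claw":0,"offset":[-0.41,-0.66,0],"angular":[0,0,0]},{"claw":0,"offset":[-0.41,-0.66,0],"angular":[0,0,0]}]'
cat > st.py <<'E'
from h import *
import sys
s=manip.sense();M=R.from_rotvec(s["orientation"]).as_matrix()
print(s["time_s"],s["ee_pos"].round(1),"F",s["wrist_force"].round(1),"grip",s["grip_width"].round(1),"q",s["joint_positions"].round(2))
print("zaxis",M[:,2].round(3),"xaxis",M[:,0].round(3))
d=s["ee_pos"][:2]-[609.2,108.4];print("r",np.hypot(*d),"ang from hole0",np.degrees(np.arctan2(d[1],d[0]))-105.8)
if len(sys.argv)>3:
    g=np.array(eval(sys.argv[1:4].__str__()),float);print("to go /40:",(M.T@(g-s["ee_pos"])/40).round(3))
E
python3 st.py 567 257.5 180
```

```text
time_s: 1.43
ee_pos: [522.6, -235.7, 244.7]
orientation: [2.508, -1.888, -0.021]
wrist_force: [-0.8, -0.1, -0.1]
grip_width: 0.1Traceback (most recent call last):
  File "st.py", line 4, in <module>
    print(s["time_s"],s["ee_pos"].round(1),"F",s["wrist_force"].round(1),"grip",s["grip_width"].round(1),"q",s["joint_positions"].round(2))
                                                                                ^^^^^^^^^^^^^^^^^^^^^
AttributeError: 'float' object has no attribute 'round'
```

```bash
sed -i 's/s\["grip_width"\].round(1)/s["grip_width"]/' st.py
python3 -m crank '[{"claw":0,"offset":[-0.64,-0.26,0],"angular":[0,0,0]},{"claw":0,"offset":[-0.64,-0.26,0],"angular":[0,0,0]},{"claw":0,"offset":[-0.64,-0.26,0],"angular":[0,0,0]},{"claw":0,"offset":[-0.64,-0.26,0],"angular":[0,0,0]},{"claw":0,"offset":[-0.64,-0.26,0],"angular":[0,0,0]},{"claw":0,"offset":[-0.64,-0.26,0],"angular":[0,0,0]},{"claw":0,"offset":[-0.64,-0.26,0],"angular":[0,0,0]},{"claw":0,"offset":[-0.64,-0.26,0],"angular":[0,0,0]},{"claw":0,"offset":[-0.64,-0.26,0],"angular":[0,0,0]},{"claw":0,"offset":[-0.64,-0.26,0],"angular":[0,0,0]},{"claw":0,"offset":[-0.64,-0.26,0],"angular":[0,0,0]},{"claw":0,"offset":[-0.64,-0.26,0],"angular":[0,0,0]},{"claw":0,"offset":[-0.64,-0.26,0],"angular":[0,0,0]},{"claw":0,"offset":[-0.64,-0.26,0],"angular":[0,0,0]},{"claw":0,"offset":[-0.64,-0.26,0],"angular":[0,0,0]},{"claw":0,"offset":[-0.64,-0.26,0],"angular":[0,0,0]},{"claw":0,"offset":[0,0,0],"angular":[0,0,0]},{"claw":0,"offset":[0,0,0],"angular":[0,0,0]}]'; python3 st.py 567 257.5 135
```

```text
time_s: 2.93
ee_pos: [566.4, 233.4, 240.3]
orientation: [2.513, -1.875, -0.038]
wrist_force: [-0.8, -1.3, -0.1]
grip_width: -0.3
2.9333 [566.4 233.4 240.3] F [-0.8 -1.3 -0.1] grip -0.30040201390324556 q [ 0.01  0.33 -0.58  1.54  0.16  1.34 -1.87]
zaxis [-0.023  0.01  -1.   ] xaxis [ 0.285 -0.959 -0.016]
r 132.1337380911254 ang from hole0 3.0780893964840033
to go /40: [-0.531 -0.236  2.638]
```

```bash

python3 -m crank '[{"claw":0,"offset":[-0.18,-0.08,0.4],"angular":[0.11,0.09,0]},{"claw":0,"offset":[-0.18,-0.08,0.5],"angular":[0.11,0.09,0]},{"claw":0,"offset":[-0.18,-0.08,0.5],"angular":[0,0,0]},{"claw":0,"offset":[0,0,0.5],"angular":[0,0,0]},{"claw":0,"offset":[0,0,0.5],"angular":[0,0,0]},{"claw":0,"offset":[0,0,0.2],"angular":[0,0,0]},{"claw":0,"offset":[0,0,0],"angular":[0,0,0]},{"claw":0,"offset":[0,0,0],"angular":[0,0,0]}]'; python3 st.py 567 257.5 110
python3 - <<'E'
from h import *
a=eyes.grab_frame("top")[:,:,::-1][170:270,190:310];b=eyes.grab_frame("side")[:,:,::-1][220:320,180:300]
cv2.imwrite("pics/c1.png",cv2.resize(np.hstack([a,b]),None,fx=3.3,fy=3.3,interpolation=cv2.INTER_CUBIC))
E
```

```text
time_s: 3.6
ee_pos: [569.8, 252.5, 132.0]
orientation: [2.512, -1.883, 0.003]
wrist_force: [0.5, -0.2, 1.1]
grip_width: -0.2
3.6 [569.8 252.5 132. ] F [ 0.5 -0.2  1.1] grip -0.23078128231185704 q [-0.05  0.43 -0.56  1.65  0.25  1.14 -1.96]
zaxis [ 0.    -0.003 -1.   ] xaxis [ 0.281 -0.96   0.003]
r 149.3673296833426 ang from hole0 -0.49191659716535696
to go /40: [-0.142  0.031  0.549]
```

View pics/c1.png

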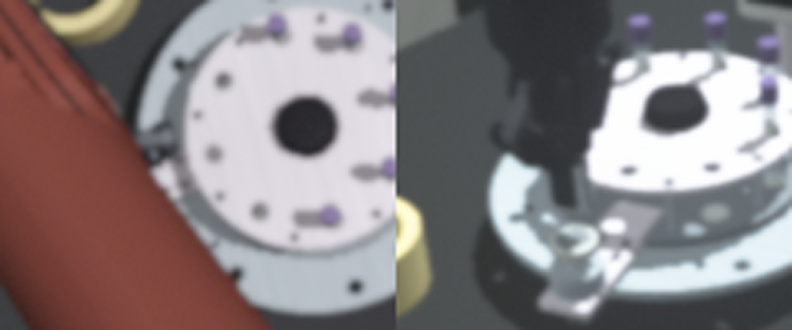

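The side view shows the shut fingertips at (568,205), directly above the button at (575,235). I'll descend to touch it.

```bash

python3 -m crank '[{"claw":0,"offset":[-0.15,0.03,0.2],"angular":[0,0,0]},{"claw":0,"offset":[0,0,0.2],"angular":[0,0,0]},{"claw":0,"offset":[0,0,0.15],"angular":[0,0,0]},{"claw":0,"offset":[0,0,0.1],"angular":[0,0,0]},{"claw":0,"offset":[0,0,0],"angular":[0,0,0]}]'; python3 st.py 567 257.5 99
```

```text
time_s: 4.12
ee_pos: [569.6, 259.7, 108.8]
orientation: [-2.509, 1.882, -0.01]
wrist_force: [-0.5, -0.5, 5.3]
grip_width: 0.0
4.1167 [569.6 259.7 108.8] F [-0.5 -0.5  5.3] grip 0.035232495823573066 q [-0.06  0.45 -0.56  1.67  0.27  1.09 -1.99]
zaxis [ 0.009  0.    -1.   ] xaxis [ 0.28  -0.96   0.002]
r 156.44179460685356 ang from hole0 -1.129619367030955
to go /40: [0.035 0.08  0.243]
```

```bash

python3 -m crank '[{"claw":0,"offset":[0,0,0.12],"angular":[0,0,0]},{"claw":0,"offset":[0,0,0.12],"angular":[0,0,0]},{"claw":0,"offset":[0,0,0.12],"angular":[0,0,0]},{"claw":0,"offset":[0,0,0.1],"angular":[0,0,0]}]'; python3 st.py 567 257.5 97
```

```text
time_s: 4.45
ee_pos: [576.3, 261.7, 98.8]
orientation: [-2.498, 1.876, -0.025]
wrist_force: [0.4, -4.0, 36.2]
grip_width: -0.1
4.45 [576.3 261.7  98.8] F [ 0.4 -4.  36.2] grip -0.08419499168560762 q [-0.07  0.47 -0.55  1.67  0.28  1.06 -2.  ]
zaxis [ 0.024  0.004 -1.   ] xaxis [ 0.279 -0.96   0.002]
r 156.83192340835456 ang from hole0 -3.6789717324561337
to go /40: [0.037 0.253 0.04 ]
```

```bash

python3 -m crank '[{"claw":0,"offset":[0,0.15,0.05],"angular":[-0.2,0,0]},{"claw":0,"offset":[0,0.2,0.05],"angular":[-0.1,0,0]},{"claw":0,"offset":[0,0.2,0.05],"angular":[0,0,0]}]'; python3 st.py 550 252.5 97
python3 - <<'E'
from h import *
a=eyes.grab_frame("top")[:,:,::-1][150:270,205:345];b=eyes.grab_frame("side")[:,:,::-1][210:330,190:330]
cv2.imwrite("pics/c2.png",cv2.resize(np.hstack([a,b]),None,fx=2.8,fy=2.8,interpolation=cv2.INTER_CUBIC))
E
```

```text
time_s: 4.7
ee_pos: [562.6, 257.9, 100.3]
orientation: [-2.501, 1.883, -0.015]
wrist_force: [1.4, -1.2, 9.3]
grip_width: -0.3
4.7 [562.6 257.9 100.3] F [ 1.4 -1.2  9.3] grip -0.31677512312536116 q [-0.06  0.44 -0.56  1.7   0.27  1.06 -2.  ]
zaxis [ 0.014  0.003 -1.   ] xaxis [ 0.277 -0.961  0.001]
r 156.58143919359904 ang from hole0 1.4971839526699426
to go /40: [0.042 0.342 0.079]
```

View pics/c2.png

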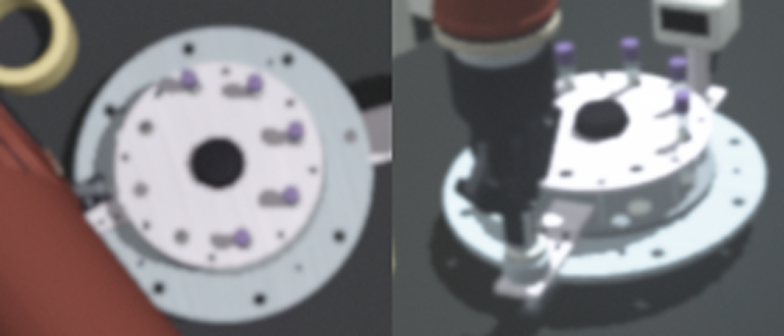

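Seen from the side, the fingertips sit centred on the button, about (525,255), and nearly fully down. I'll track the carousel angle by the purple caps in the top view.

```bash
cat > ang.py <<'E'
from h import *
def caps(im):
    h=cv2.cvtColor(im,cv2.COLOR_BGR2HSV)[150:270,205:345]
    m=((h[...,0]>115)&(h[...,0]<145)&(h[...,1]>50)&(h[...,2]>70)).astype(np.uint8)
    n,_,st,c=cv2.connectedComponentsWithStats(m)
    c=[back("top",205+c[i][0],150+c[i][1],130)[:2]-[609.2,108.4] for i in range(1,n) if st[i,4]>=6]
    return np.array([p for p in c if 60<np.hypot(*p)<90])
a=lambda c:np.sort(np.degrees(np.arctan2(c[:,1],c[:,0]))%360)
A=a(caps(cv2.imread("pics/top0.png")));B=a(caps(eyes.grab_frame("top")[:,:,::-1]))
print("caps0",A.round(1),"now",B.round(1))
print("turn vs 0 mod 45:",np.unique(((B[:,None]-A[None]+12)%45-12).round(1)))
E
python3 ang.py
python3 -m crank '[{"claw":0,"offset":[0.02,0.15,0.12],"angular":[-0.1,0,0]},{"claw":0,"offset":[0.02,0.2,0.1],"angular":[0,0,0]},{"claw":0,"offset":[0.03,0.2,0.1],"angular":[0,0,0]}]'; python3 st.py 540 247 97;python3 ang.py
```

```text
caps0 [ 16.2 194.7 239.6 285.2 330.7] now [ 19.9 197.4 242.9 287.7 335. ]
turn vs 0 mod 45: [1.2 1.5 1.7 2.  2.2 2.6 2.7 2.8 3.  3.1 3.2 3.7 3.8 4.2 4.3 4.7 4.9 5.2
 5.3 5.4]
time_s: 5.1
ee_pos: [551.8, 253.8, 99.0]
orientation: [-2.489, 1.875, -0.027]
wrist_force: [1.6, -0.0, 22.3]
grip_width: 0.2
5.1 [551.8 253.8  99. ] F [ 1.6 -0.  22.3] grip 0.1713959526213737 q [-0.05  0.41 -0.57  1.75  0.26  1.03 -2.  ]
zaxis [ 0.029  0.01  -1.   ] xaxis [ 0.276 -0.961 -0.001]
r 156.33548555479072 ang from hole0 5.73834845389996
to go /40: [0.082 0.332 0.04 ]
caps0 [ 16.2 194.7 239.6 285.2 330.7] now [ 24.2 201.3 246.6 292.  336.2]
turn vs 0 mod 45: [5.  5.1 5.4 5.5 5.6 5.8 5.9 6.  6.1 6.3 6.5 6.6 6.7 6.8 6.9 7.  7.3 8.
 8.5 9.1 9.5 9.6]
```

```bash
echo 'if len(A)==len(B): print("TURN",(B-A).mean().round(2), "rad",np.radians((B-A).mean()).round(3))' >> ang.py
python3 -m crank '[{"claw":0,"offset":[0.05,0.34,0.1],"angular":[-0.2,0,0]},{"claw":0,"offset":[0.06,0.34,0.1],"angular":[-0.2,0,0]},{"claw":0,"offset":[0.08,0.34,0.1],"angular":[-0.2,0,0]},{"claw":0,"offset":[0.09,0.34,0.1],"angular":[-0.15,0,0]}]'; python3 st.py 540 247 97;python3 ang.py
```

```text
time_s: 5.48
ee_pos: [516.5, 234.5, 99.0]
orientation: [-2.506, 1.887, 0.003]
wrist_force: [2.8, -1.4, 23.3]
grip_width: 0.0
5.4833 [516.5 234.5  99. ] F [ 2.8 -1.4 23.3] grip 0.00801428593734771 q [-0.01  0.36 -0.58  1.82  0.22  1.03 -1.97]
zaxis [ 0.001  0.005 -1.   ] xaxis [ 0.276 -0.961 -0.004]
r 156.4940594363555 ang from hole0 20.53318957414065
to go /40: [-0.139 -0.652  0.051]
caps0 [ 16.2 194.7 239.6 285.2 330.7] now [ 37.6 216.1 262.1 306.4 351.9]
turn vs 0 mod 45: [19.9 20.2 20.4 20.7 20.9 21.  21.2 21.3 21.4 21.5 21.7 21.8 21.9 22.2
 22.3 22.4 22.5 22.8 22.9]
TURN 21.55 rad 0.376
```

```bash

python3 -m crank '[{"claw":0,"offset":[0.13,0.32,0.1],"angular":[-0.1,0,0]},{"claw":0,"offset":[0.14,0.32,0.1],"angular":[-0.1,0,0]},{"claw":0,"offset":[0.16,0.31,0.1],"angular":[-0.1,0,0]},{"claw":0,"offset":[0.17,0.3,0.1],"angular":[-0.1,0,0]}]'; python3 st.py 475 184.7 97;python3 ang.py
```

```text
time_s: 5.87
ee_pos: [487.1, 205.5, 98.9]
orientation: [-2.506, 1.882, 0.008]
wrist_force: [1.5, 0.6, 26.1]
grip_width: -0.2
5.8667 [487.1 205.5  98.9] F [ 1.5  0.6 26.1] grip -0.1516952383646908 q [ 0.05  0.28 -0.59  1.91  0.18  0.99 -1.91]
zaxis [ 0.     0.009 -1.   ] xaxis [ 0.278 -0.96  -0.009]
r 155.98088714101257 ang from hole0 35.721186965743314
to go /40: [0.415 0.435 0.042]
caps0 [ 16.2 194.7 239.6 285.2 330.7] now [  6.8  53.4 230.7 275.2 321.5]
turn vs 0 mod 45: [-11.  -10.5 -10.   -9.9  -9.7  -9.5  -9.4  -9.3  -9.2  -9.   -8.9  -8.8
  -8.7  -8.3  -8.2  -8.1  -7.9  -7.8  -7.7  -7.3  -6.7  -6.3  -6.2]
TURN -35.74 rad -0.624
```

The angle wrapped in that printout. The true turn is 72−35.7 = 36.3°, so about 8.7° (24 mm) remains.

```bash
sed -i 's/(B-A).mean()/((B-A).mean()%72)/g' ang.py
python3 -m crank '[{"claw":0,"offset":[0.2,0.26,0.1],"angular":[-0.1,0,0]},{"claw":0,"offset":[0.16,0.18,0.1],"angular":[0,0,0]},{"claw":0,"offset":[0,0,0.08],"angular":[0,0,0]}]'; python3 st.py 475 184.7 97;python3 ang.py
```

```text
time_s: 6.17
ee_pos: [479.7, 193.2, 99.0]
orientation: [-2.499, 1.872, 0.002]
wrist_force: [-6.7, 4.2, 17.8]
grip_width: -0.4
6.1667 [479.7 193.2  99. ] F [-6.7  4.2 17.8] grip -0.4107826303815342 q [ 0.07  0.25 -0.6   1.95  0.16  0.97 -1.88]
zaxis [ 0.011  0.017 -1.   ] xaxis [ 0.281 -0.96  -0.013]
r 154.82814448188077 ang from hole0 40.98451345455264
to go /40: [0.172 0.173 0.046]
caps0 [ 16.2 194.7 239.6 285.2 330.7] now [ 13.1  58.2 235.5 280.8 327.6]
turn vs 0 mod 45: [-5.7 -5.4 -5.2 -4.9 -4.7 -4.3 -4.2 -4.1 -3.9 -3.8 -3.6 -3.1 -3.  -2.6
 -2.5 -2.1 -2.  -1.6 -1.5 -1.4]
TURN 41.78 rad 0.729
```

```bash

python3 -m crank '[{"claw":0,"offset":[0.12,0.12,0.1],"angular":[-0.15,0.1,0]},{"claw":0,"offset":[0.1,0.1,0.1],"angular":[0,0,0]},{"claw":0,"offset":[0.02,0.02,0.09],"angular":[0,0,0]}]'; python3 st.py 475 184.7 97;python3 ang.py; python3 ang.py|tail -1;python3 st.py
```

```text
time_s: 6.47
ee_pos: [479.2, 192.7, 98.9]
orientation: [-2.5, 1.862, -0.007]
wrist_force: [-7.1, 3.1, 24.8]
grip_width: -0.1
6.4667 [479.2 192.7  98.9] F [-7.1  3.1 24.8] grip -0.13215802755361264 q [ 0.08  0.25 -0.6   1.96  0.16  0.96 -1.88]
zaxis [ 0.018  0.017 -1.   ] xaxis [ 0.287 -0.958 -0.011]
r 154.97856913287805 ang from hole0 41.22824099089361
to go /40: [0.163 0.159 0.042]
caps0 [ 16.2 194.7 239.6 285.2 330.7] now [ 13.2  59.3 237.1 281.9 327.6]
turn vs 0 mod 45: [-4.3 -4.1 -3.8 -3.6 -3.3 -3.1 -3.  -2.8 -2.7 -2.6 -2.5 -2.2 -2.1 -2.
 -1.9 -1.5 -1.4 -0.9 -0.4]
TURN 42.52 rad 0.742
TURN 41.13 rad 0.718
6.5667 [479.4 193.1  98.9] F [-5.6  5.7 29.2] grip -0.2500987221229971 q [ 0.08  0.25 -0.6   1.96  0.16  0.96 -1.88]
zaxis [ 0.019  0.018 -1.   ] xaxis [ 0.287 -0.958 -0.011]
r 154.9522159366186 ang from hole0 41.067360455327005
```

```bash

python3 -m crank '[{"claw":0,"offset":[0.19,0.26,0.08],"angular":[-0.25,0.1,0]},{"claw":0,"offset":[0.12,0.17,0.08],"angular":[0,0,0]}]'; python3 st.py 475 184.7 97;python3 ang.py|tail -1; python3 ang.py|tail -1
```

```text
time_s: 6.73
ee_pos: [472.3, 181.6, 98.9]
orientation: [-2.51, 1.863, -0.009]
wrist_force: [-0.2, 1.7, 21.5]
grip_width: 0.3
6.7333 [472.3 181.6  98.9] F [-0.2  1.7 21.5] grip 0.3380097640005262 q [ 0.09  0.23 -0.6   1.97  0.15  0.97 -1.86]
zaxis [ 0.014  0.009 -1.   ] xaxis [ 0.29  -0.957 -0.005]
r 155.2248966717474 ang from hole0 46.05419358824015
to go /40: [-0.054 -0.085  0.05 ]
TURN 48.28 rad 0.843
TURN 46.84 rad 0.818
```

```bash
python3 -m crank '[{"claw":0,"offset":[0,0,0.08],"angular":[0,0,0]}]' ;for i in 1 2 3 4; do python3 ang.py|tail -1; done; python3 st.py 475 184.7 97
```

```text
time_s: 6.92
ee_pos: [473.6, 183.0, 98.9]
orientation: [-2.506, 1.86, -0.013]
wrist_force: [-11.3, 4.6, 29.2]
grip_width: -0.1
TURN 47.31 rad 0.826
TURN 45.69 rad 0.797
TURN 44.28 rad 0.773
TURN 45.22 rad 0.789
7.1167 [473.7 183.7  98.9] F [-6.7  3.8 26.2] grip 0.09647232865737596 q [ 0.09  0.23 -0.6   1.97  0.15  0.96 -1.86]
zaxis [ 0.019  0.012 -1.   ] xaxis [ 0.29  -0.957 -0.006]
r 155.02285840172863 ang from hole0 45.11842024057974
to go /40: [-0.013 -0.036  0.049]
```

Angle estimates average about 45.6° from the caps and 45.1° from the tool, within the ±1.7° capture range. I'll release straight up.

```bash

python3 -m crank '[{"claw":0,"offset":[0,0,-0.15],"angular":[0,0,0]},{"claw":0,"offset":[0,0,-0.5],"angular":[0,0,0]},{"claw":0,"offset":[0,0,-0.9],"angular":[0,0,0]},{"claw":0,"offset":[0,0,-0.9],"angular":[0,0,0]},{"claw":0,"offset":[0,0,-0.9],"angular":[0,0,0]},{"claw":0,"offset":[0,0,-0.9],"angular":[0,0,0]},{"claw":0,"offset":[0,0,0],"angular":[0,0,0]}]'; python3 st.py
for i in 1 2 3 4; do python3 ang.py|tail -1; done
python3 - <<'E'
from h import *
b=eyes.grab_frame("side")[:,:,::-1][200:330,190:340]
cv2.imwrite("pics/c3.png",cv2.resize(b,None,fx=4.5,fy=4.5,interpolation=cv2.INTER_CUBIC))
t=np.radians(150.8);u=np.array([np.cos(t),np.sin(t)])*155+[609.2,108.4]
for z in(88,77):
  x,y=proj("side",np.r_[u,z]);print(z,((x-190)*4.5,(y-200)*4.5))
E
```

```text
time_s: 7.7
ee_pos: [469.1, 183.4, 278.1]
orientation: [-2.509, 1.853, -0.012]
wrist_force: [0.5, 1.0, 0.1]
grip_width: 0.2
7.7 [469.1 183.4 278.1] F [0.5 1.  0.1] grip 0.18965192540046258 q [ 0.14  0.04 -0.61  1.77  0.02  1.32 -1.74]
zaxis [ 0.02   0.013 -1.   ] xaxis [ 0.294 -0.956 -0.007]
r 158.94997214851946 ang from hole0 46.03066587797399
TURN 45.93 rad 0.802
TURN 45.15 rad 0.788
TURN 45.17 rad 0.788
TURN 46.1 rad 0.805
88 (np.float64(446.1914712194132), np.float64(401.92615512155845))
77 (np.float64(447.3307805212652), np.float64(420.45274145092804))
```

View pics/c3.png

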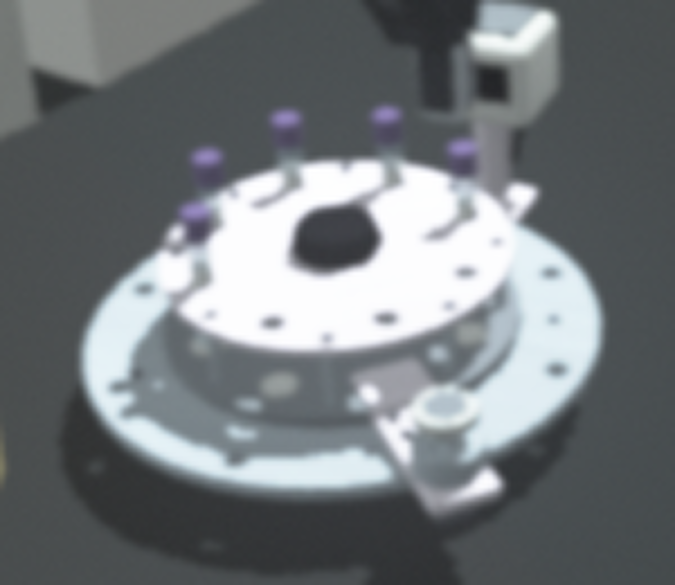

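The button top is at (445,406), against predictions of (446,402) if up and (447,420) if down, so it is up. All five tubes are standing. As a check on calibration bias, I'll compare the button's starting appearance.

```bash
python3 - <<'E'
from h import *
b=cv2.imread("pics/side0.png")[200:330,190:340]
cv2.imwrite("pics/c4.png",cv2.resize(b,None,fx=4.5,fy=4.5,interpolation=cv2.INTER_CUBIC))
t=np.radians(105.8);u=np.array([np.cos(t),np.sin(t)])*155+[609.2,108.4]
x,y=proj("side",np.r_[u,88]);print(((x-190)*4.5,(y-200)*4.5))
T0=cv2.imread("pics/top0.png");T1=eyes.grab_frame("top")[:,:,::-1]
cv2.imwrite("pics/t1.png",T1)
E
```

```text
(np.float64(197.61761310462413), np.float64(412.7642171629403))
```

View pics/c4.png

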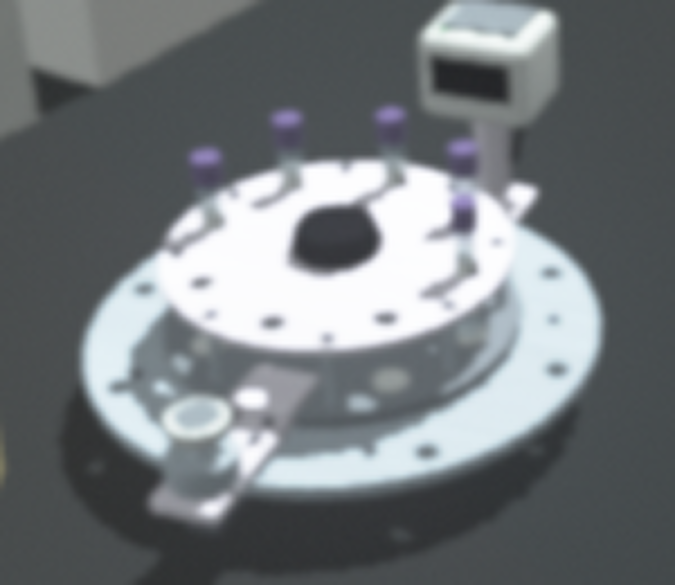

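View pics/t1.png

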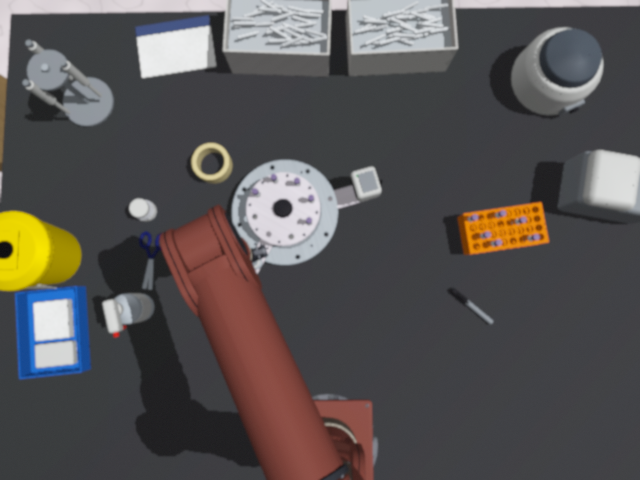

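At the start the button was seen at (198,416) against a prediction of (198,413). That is the same +3–4 px bias as now, so the plunger is fully up. In the top view everything else on the bench is where it was (the arm hides part of the scissors). Handing in.

```bash
python3 -c "
from rig import manip; print(manip.close_job())"
```

```text
the job is handed in; nothing more can be done
None
```

The carousel is at the next hole anticlockwise with the plunger up, and the job was handed in at about 8 s of the 35 s allowed; no verdict is reported.

I pressed the plunger to its stop with the shut fingertips, dragged the carousel round by friction at about 10–30 N, and lifted straight off. The highest force I read was 36 N, while pressing the plunger down.

Last checks:
- **Carousel angle:** the purple caps gave 45.2–46.1° (0.788–0.805 rad) after release. The top of that range sits right at the 0.805 limit, but single frames vary by about 1°, so this agrees with a locked 45° without proving it to better than that.
- **Plunger:** the button top is at the height predicted for "up", with the same +3–4 px offset as at the start. If it were down it would appear about 18 px lower.
- **Tubes and bench:** all five tubes are standing in their wells, and nothing else on the bench has visibly moved. The arm partly hid the scissors in the last picture.
- **Robot:** the arm is clear of everything, with the tool at 278 mm and about 1 N at the wrist.

During the press the fingertips drifted about 3° clockwise. The caps showed no clockwise turn when I first measured them, shortly after. Near the end, small moves stuck and then slightly overshot the hole to about 46–48°, well under the limit, and settled back before release.

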